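# File a sample board in the lever arch file

### The arm

A 6-joint arm with a two-finger parallel gripper is mounted at the origin on the work surface. World frame = base frame: x ahead of the robot, y to its left, z up, the work surface at z = 0. Lengths are in mm, angles in rad, forces in N, time in s.
With the tool pointing down it reaches from about 350 to 875 mm from the base axis. Payload 4.2 kg.
Tool frame: the origin (TCP) lies at the very end of the fingers, on their centre line; the grasp point (between the pads) lies 19 mm behind it (arm.pinch_z is the distance from the TCP to the grasp point, in mm); x points along the fingers, y is the direction in which the jaws open and shut, and the axes are right-handed (so a half turn about x gives the same grasp; the last joint's range is limited). The gripper opens to 85 mm and grips with 20 to 120 N. Pads are 22 mm wide; open, the fingers measure 114 mm over their backs; the gripper's body (76 mm by 85 mm) begins 54 mm behind the grasp point. The pads swing forward as they close: fully open they stand 13 mm farther back than shut.
Start: joints at [-1.012, 0.385, 0.008, 0, -1.194, -0.259], TCP at [184.596, -597.096, 199.312] pointing down, gripper open.
Joint ranges: [-3.14, 3.14], [-1.21, 2.06], [-1.07, 1.41], [-3.16, 2.05], [-2.99, -0.16], [-3.1, 3.1]. Speed limits (rad/s): [2.79, 2.79, 3.14, 3.14, 3.14, 3.14].

### API

Orientations are given as a unit quaternion [x, y, z, w].
In Python, from bench import arm gives the robot as it stands.
- The arm moves only by the tool drive_tool, never from a script. Its argument "motion" is a list of rows, each a list of 4 numbers: the shift along the tool's x, y, z in mm, then the turn about the tool's x in degrees. In form: [[dx, dy, dz, spin], ...]. A call has 1 to 10 rows; each row shifts and turns the commanded pose from where the row before left it, along the tool's axes as they then stand; what a row does not reach is not made up. A row lasts 1/12 s, in which the tool goes at most 41.7 mm and 7.16 degrees, less where a joint would pass 70% of its speed; a pose out of reach is approached as far as the arm can. A call with a gripper value outside its range is refused whole. "grip" is the finger opening in mm, from 0 to 85.4, set as the call begins (left out, the last holds). The fingers move at their own pace and stop on an object; the grip force is fixed at half the most. Time passes only in rows, so rows that do not move let the fingers close. It gives the time, the measured TCP pose, the force and the opening at its end, in the units of the state.
- arm.read_state(): the state, without advancing time (a new reading comes with each control period).
- arm.get_image(name): name is "side" or "top"; returns the picture (420x560x3 uint8, red, green, blue); there is no depth.
- arm.calibration(name): a dict with "K" (3x3 intrinsics, pixels), "eye" and "attitude" of the camera in the world. Camera axes: x right, y up, looking along -z (the intrinsics and any distortion apply to the point x, -y, -z); pixel columns grow to the right and rows downward; lengths in mm; the calibration is good to about 2 mm. A picture is of the moment at which its call begins. calibration takes no time and is no camera call.
- arm.job_done(): hands the job in, once; it reports no verdict.
The state is a dict: "clock": time; "joints": joint angles; "joint_vel": joint speeds; "joint_efforts": joint torques, N m; "position": TCP position; "ee_rot": TCP orientation; "contact_force": force on the tool from outside, world axes, zero at the start; "wrist_torque": the same for the moment, N m; "gripper_width": finger opening in mm.
Only numpy, scipy, OpenCV 4.12 (cv2) and the standard library are available. Lean on these libraries where they do the work, as an engineer would, in place of code of your own. Each camera call takes 0.05 s, during which the arm holds its last target. There are 200 camera calls.

### The job

File the tan board that carries the flat test bar: lift the lever of the open lever arch file until the rings spring open, feel the board's two holes gently over the two posts without forcing it, and lower it flat onto the pile of records. Then press the lever back down until it is fully home and the rings are shut, let go, and leave everything else on the table where it is.

Things in the scene. Friction and masses are not known exactly. Their poses are not given: they have to be found in the camera images.
- file: Blue A5 lever arch file lying open, fixed, covers flat, 3 mm thick. Origin on the table below the nominal midpoint of the posts; z up; posts in line along y; records on the -x side, spine and front cover on +x. Posts, arches and lever are one riveted unit, coarsely riveted, that sits up to 4 mm off nominal in x and, separately, in y (no turn), not measured: find the posts by feel.
- post_place (a point): Nominal midpoint between the two posts (y = +40 and -40 mm from here), at the level of the pile's top, 20 mm above the table. Upright steel posts 4.5 mm in diameter, flat tips 55 mm above the table. The pile of records is flat, 148 (x) by 210 (y) mm, from x = -136 to +12. The new board goes onto it, over the posts. May be 4 mm off: see file.
- arch_place (a point): Nominal hinge axis (along y) of the two ring arches, 40 mm to +x of the posts, 11 mm above the table. The arches end on the post tips when shut, 68 mm above the table at most; with the lever up they have swung to +x, up to 75 mm high, and leave the post tips free. They follow the lever.
- hinge_place (a point): Nominal hinge axis (along the file's x) of the lever, at file x = 58, y = +25, 18 mm above the table. The black thumb cap's centre is 112 mm to -y of it and 14 mm above it when down; lifted, it goes up and then towards +y on a circle about this axis; fully up it is 130 mm above the table at file y = +14, in the way of things carried across.
- cap_place (a point): Nominal centre of the lever's black thumb cap when the lever is down: file x = 58, y = -87, 32 mm above the table. It does not move with the lever. The cap is 18 mm wide (x), 26 long (y), 9 thick, free below and at the sides, and can be pinched across its width from above.
- lever (a joint): Lever, rad: 0 = down, rings shut (as at the start); 1.35 = fully up, rings open. An over-centre spring holds it down below about 0.3 (about 6 N at the cap lifts it) and throws it up from there on. Pressing it shut takes up to about 11 N at the cap (more if fast), less towards the end; below 0.3 it snaps down by itself.
- board_bar (a point): Tan sample board to be filed, loose, about 0.16 kg: 90 (x) by 130 (y) by 4 mm, with an aluminium flat test bar fixed on top along y, 4 to 16 mm above the underside; its slim middle is 12.5 mm wide (x), 54 long; ends 22 wide. This point: the bar's middle, over the board's centre, 10 mm above the underside. x points to the edge with the holes. Carry it by the bar.
- hole_a (a point): Centre, on the underside, of one of the board's two round through holes, 6.5 mm in diameter: 33 mm along x and +40 mm along y from the board's centre. Belongs on the post at the file's y = +40.
- hole_b (a point): Centre, on the underside, of the other hole: 33 mm along x and -40 mm along y from the board's centre. Belongs on the post at the file's y = -40.
- round_board_bar (a point): Bystander: dark green sample board of the same size with a round steel test bar; this point is the middle of the bar, 12 mm above the underside. May lie in either of the two places for boards.
- hole_punch: Bystander: two-hole desk punch, 75 x 110 mm, 55 mm high; origin under its middle.
- caliper: Bystander: caliper, 230 mm long, 12 mm high, lying flat; origin under its middle.
- marker: Bystander: marker pen, 140 mm long, lying; origin under its middle.
- radio: Bystander: hand-held radio standing upright, 35 x 58 mm, 190 mm high with its aerial; origin under its middle.
Things that resemble listed ones, but are neither listed nor needed, are in the scene too. What is shaped like the part that bears board_bar but pink is not meant.

How it is judged:
By the outcome, as a careful person would: the job done as asked, in the order asked, and still so for the second after the job is handed in, with the robot touching nothing.
It also fails if it takes over 72 s, if anything falls off the work surface, if the arm or the gripper's body presses on something with over 40 N, if the wrist force passes 120 N, or if a joint passes its speed limit or range.

## Working session

There is one attempt and no reset: what is moved stays moved. The work goes in short steps, Python scripts to look and compute and a tool call to move; the robot and the scene stay as the last step left them, time stands still between calls to the robot, and variables do not carry over. Pictures are saved under pics/ and viewed, about 8 in all and at most 12, crops included, and the job is handed in when it is done.

Besides the shell and the picture viewer there is one more tool, called after "Request:" by a JSON object that holds its "fn" and its "kwargs". drive_tool: Moves the arm, as the interface text tells. Its arguments: {"type":"object","properties":{"motion":{"type":"array"},"grip":{"type":"number"}},"required":["motion"]}

```bash
mkdir -p pics; ls
python3 - <<'E'
from bench import arm
import cv2
for n in("top","side"):
    im=arm.get_image(n); cv2.imwrite(f"pics/{n}0.png",im[:,:,::-1])
    c=arm.calibration(n); print(n,c)
print(arm.read_state())
E
```

```text
pics
top {'K': array([[405.05950916,   0.        , 280.52079175],
       [  0.        , 405.05950916, 201.9029057 ],
       [  0.        ,   0.        ,   1.        ]]), 'eye': array([ 439.47303432,    6.86320659, 1193.7324128 ]), 'attitude': array([ 0.03950531, -0.03313972, -0.70437008,  0.70795754])}
side {'K': array([[501.058238  ,   0.        , 289.98528507],
       [  0.        , 501.058238  , 206.44590879],
       [  0.        ,   0.        ,   1.        ]]), 'eye': array([ -72.60324982,  900.83529195, 1343.56163774]), 'attitude': array([-0.10450966,  0.3278377 ,  0.89261626, -0.29126685])}
{'clock': 0.1, 'joints': array([-1.01240238e+00,  3.85474073e-01,  6.76373268e-03, -4.38253622e-04,
       -1.19403492e+00, -2.58612404e-01]), 'joint_vel': array([ 0.00060246, -0.00058734,  0.00150795,  0.00240212,  0.00213506,
       -0.00149175]), 'joint_efforts': array([-1.10580113e-03, -3.93317592e+01,  1.88929635e+01,  4.19795975e+00,
       -2.58240128e-03,  5.42321345e-06]), 'position': array([ 184.41266664, -596.55066893,  198.33443214]), 'ee_rot': array([-0.10484622,  0.699328  ,  0.10622536,  0.69904491]), 'contact_force': array([-0.32235967, -0.393792  , -0.53944051]), 'wrist_torque': array([-0.03281284, -0.03015251,  0.03356457]), 'gripper_width': 85.37476054855173}
```

View pics/top0.png

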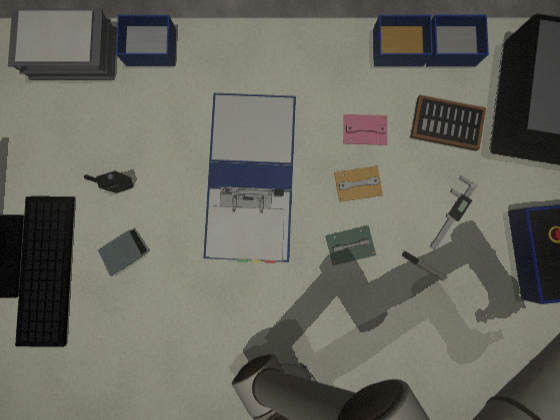

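View pics/side0.png

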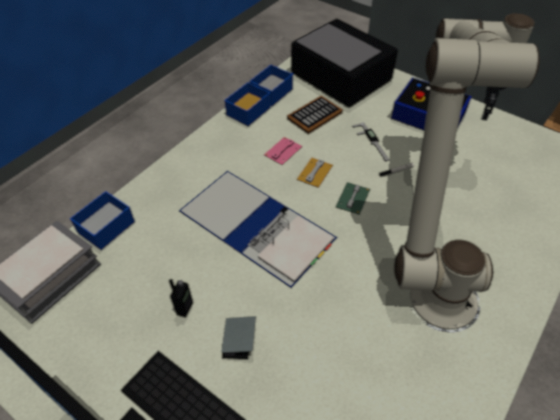

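The top view shows the tan board with the flat bar at (358,183). The lookalikes are the pink board at (365,128) and the green board with the round bar at (350,244). The file is at (250,180), with its cap near (279,192). Next I'll crop in on the tan board and the file.

```bash
cat > h.py <<'E'
import numpy as np, cv2
from scipy.spatial.transform import Rotation as R
from bench import arm
def P(n):
    c=arm.calibration(n); return c['K'],np.array(c['eye']),R.from_quat(c['attitude']).as_matrix()
def proj(n,p):
    K,e,A=P(n); q=(np.atleast_2d(p)-e)@A; q=q*[1,-1,-1]; q=q@K.T; return q[:,:2]/q[:,2:]
def ray(n,uv):
    K,e,A=P(n); d=np.linalg.inv(K)@[uv[0],uv[1],1]; return e,A@(d*[1,-1,-1])
def atz(n,uv,z):
    e,d=ray(n,uv); return e+d*(z-e[2])/d[2]
def tri(a,b):
    e1,d1=ray('top',a); e2,d2=ray('side',b)
    s=np.linalg.lstsq(np.c_[d1,-d2],e2-e1,rcond=None)[0]
    p,q=e1+d1*s[0],e2+d2*s[1]; return (p+q)/2,np.linalg.norm(p-q)
E
python3 - <<'E'
from h import *
t=cv2.imread('pics/top0.png'); s=cv2.imread('pics/side0.png')
a=cv2.resize(t[85:270,200:390],None,fx=3.1,fy=3.1,interpolation=cv2.INTER_CUBIC)
cv2.imwrite('pics/tc.png',cv2.convertScaleAbs(a,alpha=1.5))
b=cv2.resize(s[130:290,175:375],None,fx=3.6,fy=3.6,interpolation=cv2.INTER_CUBIC)
cv2.imwrite('pics/sc.png',cv2.convertScaleAbs(b,alpha=1.5))
# tan board quads
for n,im,(x0,y0,x1,y1) in(('top',t,(325,155,395,210)),('side',s,(290,150,340,195))):
    h=cv2.cvtColor(im,cv2.COLOR_BGR2HSV)[y0:y1,x0:x1]
    m=((h[...,0]>10)&(h[...,0]<25)&(h[...,1]>90)).astype(np.uint8)
    m=cv2.morphologyEx(m,cv2.MORPH_CLOSE,np.ones((9,9)))
    c=max(cv2.findContours(m,0,1)[0],key=cv2.contourArea)
    r=cv2.minAreaRect(c); q=cv2.boxPoints(r)+[x0,y0]
    ap=cv2.approxPolyDP(c,3,True)[:,0]+[x0,y0]
    print(n,q.tolist(),ap.tolist()); print([atz(n,u,4).round(0).tolist() for u in ap])
    print(atz(n,q.mean(0),4))
    # file blue
E
```

```text
top [[334.1618404388428, 172.0520248413086], [377.5953712463379, 165.36994171142578], [382.12715911865234, 194.82659149169922], [338.69363021850586, 201.50867462158203]] [[377, 166], [335, 172], [339, 201], [381, 195]]
[[671.0, -268.0, 4.0], [652.0, -143.0, 4.0], [566.0, -155.0, 4.0], [584.0, -279.0, 4.0]]
[ 618.20284844 -211.68244081    4.        ]
side [[296.4729232788086, 178.37545204162598], [313.1083068847656, 152.49819421768188], [332.3646240234375, 164.87725639343262], [315.72924041748047, 190.75451278686523]] [[311, 158], [297, 178], [318, 186], [331, 164]]
[[668.0, -263.0, 4.0], [650.0, -146.0, 4.0], [565.0, -158.0, 4.0], [589.0, -281.0, 4.0]]
[ 616.68399198 -210.69835019    4.        ]
```

View pics/tc.png

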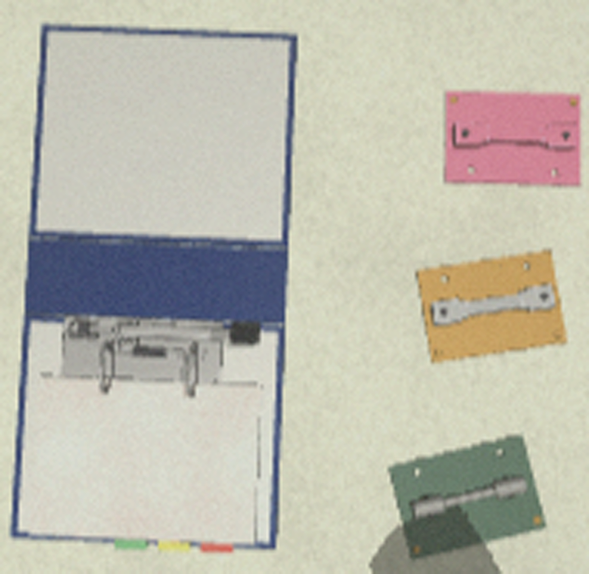

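View pics/sc.png

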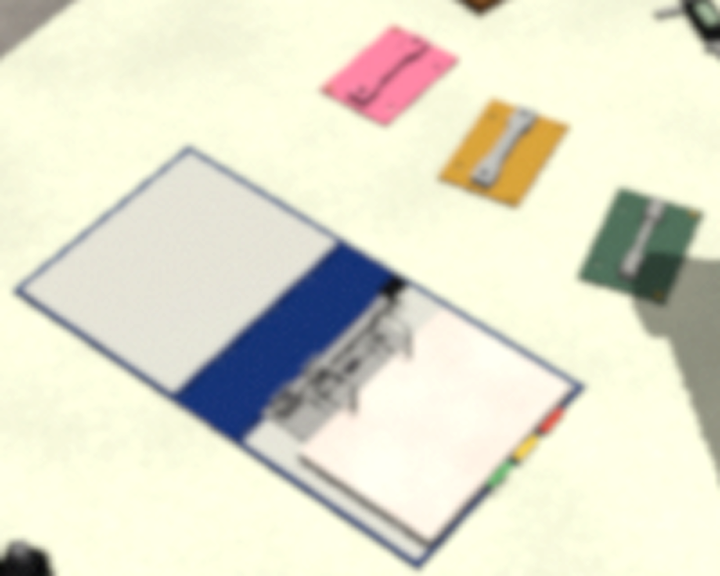

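The holes (bright spots) lie on the tan board's far edge, at top crop (445,280) and (527,267). That means board x is roughly world +x, with a yaw of about 8.6°. The file's records face the robot, and the cap is at crop (245,332). Next is the file pose.

Run:
```python
from h import *
T=lambda p:(np.array(p)/3.1+[200,85]-.35); S=lambda p:(np.array(p)/3.6+[175,130]-.35)
print('file corners top z3'); tc=[(43,25),(297,36),(275,548),(12,537)]; sc=[(16,290),(188,148),(584,388),(417,567)]
for a,b in zip(tc,sc):
    print(atz('top',T(a),3).round(1),atz('side',S(b),3).round(1))
C=np.array([(atz('top',T(a),3)+atz('side',S(b),3))/2 for a,b in zip(tc,sc)])[:,:2]
ux=(C[0]-C[3]+C[1]-C[2]);uy=C[0]-C[1]+C[3]-C[2]
print('yaw',np.degrees(np.arctan2(ux[1],ux[0])),np.degrees(np.arctan2(-uy[0],uy[1])),'size',np.linalg.norm(ux)/2,np.linalg.norm(uy)/2, C.mean(0))
print('arch ends z57',atz('top',T((105,391)),57).round(1),atz('top',T((191,393)),57).round(1))
print('cap top z36', atz('top',T((245,332)),36).round(1), atz('side',S((394,288)),36).round(1), tri(T((245,332)),S((394,288))))
print('pile corners z20: top-right/edge', atz('top',T((40,374)),20).round(1),atz('top',T((262,384)),20).round(1))
print('holes z4',atz('top',T((445,280)),4).round(1),atz('top',T((527,267)),4).round(1))
print('bar tri',tri(T((492,305)),S((504,147))))
s=arm.read_state(); M=R.from_quat(s['ee_rot']).as_matrix(); print(M.round(4))
```

```text
file corners top z3
[895.5 223.8   3. ] [891.5 221.8   3. ]
[884.9 -25.6   3. ] [882.8 -22.    3. ]
[388.2  -5.8   3. ] [384.9  -3.3   3. ]
[397.  241.8   3. ] [397.3 242.6   3. ]
yaw -2.2259464607595874 -2.3512471799832593 size 497.19772969106054 246.88288428656696 [640.28359894 109.14560897]
arch ends z57 [530.9 149.7  57. ] [529.5  71.5  57. ]
cap top z36 [588.3  23.1  36. ] [582.   25.8  36. ] (array([587.25989595,  22.19054342,  29.34944278]), np.float64(4.1666311327446355))
pile corners z20: top-right/edge [549.7 215.9  20. ] [541.2   7.1  20. ]
holes z4 [ 643.4 -167.7    4. ] [ 656.3 -246.3    4. ]
bar tri (array([ 617.89520707, -211.98078295,    8.43947995]), np.float64(1.9206787649473644))
[[-7.000e-04 -2.952e-01  9.554e-01]
 [ 1.900e-03  9.554e-01  2.952e-01]
 [-1.000e+00  2.000e-03 -1.000e-04]]
```

Measurements agree with each other:
- **File:** yaw about -2.3°, origin about (533.5, 112).
- **Arch ends:** midpoint about (530, 111).
- **Cap:** about (588, 22.5), z about 30.
- **Tan board:** centre (617.5, -211.5), yaw about 8.8°.

I'll align the tool with the file first, with tool y = -file x and tool z = +file y.

Request:
{"fn": "drive_tool", "kwargs": {"motion": [[0, 0, 0, -7.05], [0, 0, 0, -7.05], [0, 0, 0, -7.05], [0, 0, 0, -7.05], [0, 0, 0, -7.05], [0, 0, 0, -7.05], [0, 0, 0, -7.05], [0, 0, 0, -7.05], [0, 0, 0, -7.05], [0, 0, 0, -7.05]], "grip": 50}}

```text
clock: 0.93
position: [184.5, -596.7, 198.6]
ee_rot: [-0.491, 0.508, 0.492, 0.509]
contact_force: [-0.4, 0.0, 0.2]
gripper_width: 50.0
```

Request:
{"fn": "drive_tool", "kwargs": {"motion": [[0, -19, 32, 0], [0, -19, 32, 0], [0, -19, 32, 0], [0, -19, 32, 0], [0, -19, 32, 0], [0, -19, 32, 0], [0, -19, 32, 0], [0, -19, 32, 0], [0, -19, 32, 0], [0, -19, 32, 0]]}}

```text
clock: 1.77
position: [387.7, -283.2, 199.1]
ee_rot: [-0.49, 0.51, 0.49, 0.51]
contact_force: [1.0, -1.1, 0.3]
gripper_width: 50.2
```

Request:
{"fn": "drive_tool", "kwargs": {"motion": [[0, -19, 32, 0], [0, -19, 32, 0], [0, -19, 32, 0], [0, -19, 32, 0], [0, -19, 32, 0], [0, -19, 32, 0], [0, -19, 32, 0], [0, -19, 32, 0], [0, -19, 32, 0], [0, 0, 0, 0]]}}

```text
clock: 2.6
position: [572.9, 0.3, 198.2]
ee_rot: [-0.491, 0.509, 0.491, 0.509]
contact_force: [0.1, -0.9, -0.0]
gripper_width: 50.1
```

```bash
cat >> h.py <<'E'
def st(tgt=None,yaw=177.7):
    s=arm.read_state(); M=R.from_quat(s['ee_rot']).as_matrix(); p=s['position']
    print('t',round(s['clock'],2),'p',p.round(1),'yaw',round(np.degrees(np.arctan2(M[1,1],M[0,1]))%360,2),'tilt',M[:2,0].round(4),'F',s['contact_force'].round(1),'w',round(s['gripper_width'],1))
    if tgt is not None: print('tool delta',(M.T@(np.array(tgt)-p)).round(1))
    return s
E
python3 -c "
from h import *
st((588,22.5,60))"
```

```text
t 2.6 p [5.729e+02 3.000e-01 1.982e+02] yaw 177.96 tilt [0.0008 0.0003] F [ 0.1 -0.9 -0. ] w 50.1
tool delta [138.2 -14.2  22.6]
```

Request:
{"fn": "drive_tool", "kwargs": {"motion": [[34, -7, 11.5, 0], [34, -7, 11, 0], [34, 0, 0, 0], [36, 0, 0, 0], [15, 0, 0, 0], [14, 0, 0, 0], [10, 0, 0, 0], [5, 0, 0, 0], [0, 0, 0, 0]]}}

```text
clock: 3.35
position: [584.1, 17.4, 16.3]
ee_rot: [-0.489, 0.511, 0.49, 0.509]
contact_force: [0.1, 0.0, 0.5]
gripper_width: 50.2
```

Run:
```python
from h import *
st((588,22.5,16))
im=[]
for n,(x0,y0) in(('top',(200,140)),('side',(210,170))):
    a=arm.get_image(n)[y0:y0+100,x0:x0+130,::-1]; im.append(cv2.resize(a,None,fx=3,fy=4,interpolation=cv2.INTER_CUBIC) if 0 else cv2.resize(a,None,fx=3,fy=3,interpolation=cv2.INTER_CUBIC))
cv2.imwrite('pics/cap1.png',cv2.convertScaleAbs(np.hstack(im),alpha=1.5))
```

```text
t 3.35 p [584.1  17.4  16.3] yaw 177.66 tilt [-0.0021 -0.0005] F [0.1 0.  0.5] w 50.2
tool delta [ 0.3 -3.7  5.2]
```

View pics/cap1.png

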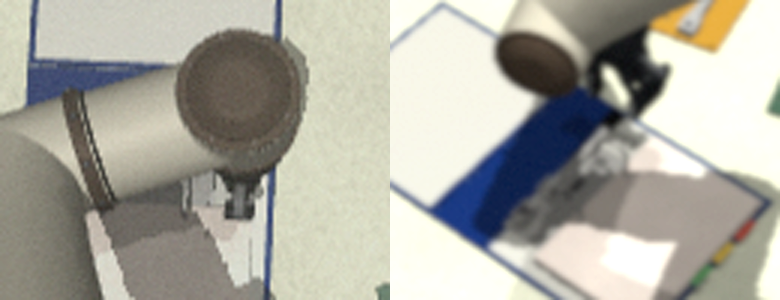

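The picture shows the gripper at the cap end of the lever, but its own body hides the cap. I'll make the last correction and close; the opening should stop at about 18 mm.

Request:
{"fn": "drive_tool", "kwargs": {"motion": [[0, -2, 2.5, 0], [0, -2, 2.5, 0], [0, 0, 0, 0]]}}

```text
clock: 3.7
position: [590.3, 23.2, 18.3]
ee_rot: [-0.49, 0.509, 0.489, 0.511]
contact_force: [-0.5, 0.6, -1.2]
gripper_width: 49.9
```

Request:
{"fn": "drive_tool", "kwargs": {"motion": [[0, 0, 0, 0], [0, 0, 0, 0], [0, 0, 0, 0], [0, 0, 0, 0], [0, 0, 0, 0], [0, 0, 0, 0]], "grip": 10}}

```text
clock: 4.2
position: [589.0, 22.5, 17.3]
ee_rot: [-0.49, 0.51, 0.49, 0.51]
contact_force: [-0.0, -0.2, -0.6]
gripper_width: 9.8
```

```bash
python3 -c "
from h import *
st((588,22.5,16))"
```

```text
t 4.2 p [589.   22.5  17.3] yaw 177.68 tilt [-0.0001 -0.    ] F [-0.  -0.2 -0.6] w 9.8
tool delta [ 1.3  1.  -0. ]
```

The fingers closed to 9.8 mm, so nothing is between them. I'll check the picture before moving again.

Run:
```python
from h import *
a=arm.get_image('side')[:,:,::-1]; cv2.imwrite('pics/s2.png',a)
print(proj('side',[[588,22.5,32],[589,22.5,17]]),proj('top',[[588,22.5,32]]))
b=arm.get_image('top')[:,:,::-1]
im=np.hstack([cv2.resize(a[170:260,230:310],None,fx=5,fy=5,interpolation=cv2.INTER_CUBIC),cv2.resize(b[150:240,220:290],None,fx=5,fy=5,interpolation=cv2.INTER_CUBIC)])
cv2.imwrite('pics/cap2.png',cv2.convertScaleAbs(im,alpha=2))
```

```text
[[283.26235772 209.00131651]
 [283.05416101 211.67133828]] [[278.90420945 192.01122314]]
```

View pics/cap2.png

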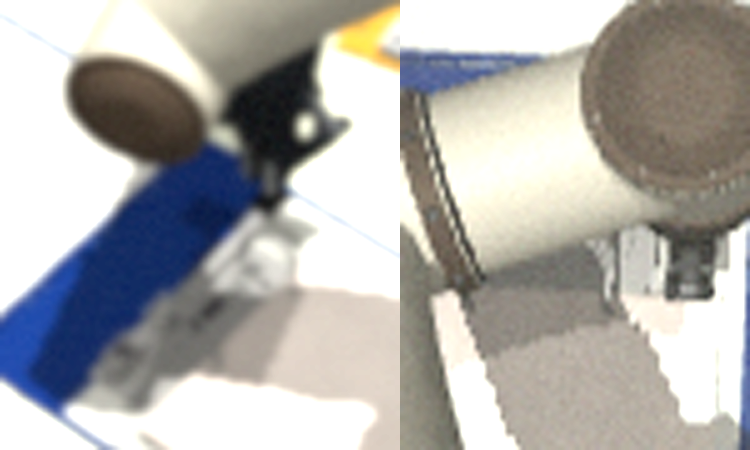

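The picture can't tell me whether the cap is held: the fingertip is where predicted, at side (283,211), and it hides the cap. I'll test with force, closing further and then lifting slightly.

Request:
{"fn": "drive_tool", "kwargs": {"motion": [[0, 0, 0, 0], [0, 0, 0, 0], [0, 0, 0, 0]], "grip": 0}}

```text
clock: 4.55
position: [589.0, 22.5, 17.3]
ee_rot: [-0.49, 0.51, 0.49, 0.51]
contact_force: [0.1, 0.3, 0.6]
gripper_width: -0.1
```

Request:
{"fn": "drive_tool", "kwargs": {"motion": [[-4, 0, 0, 0], [-4, 0, 0, 0], [0, 0, 0, 0]]}}

```text
clock: 4.8
position: [589.9, 22.7, 26.5]
ee_rot: [-0.49, 0.509, 0.489, 0.511]
contact_force: [-0.2, 0.2, 0.1]
gripper_width: -0.1
```

Nothing is held. I'll raise the tool, look again, and compare with the first pictures.

Request:
{"fn": "drive_tool", "kwargs": {"motion": [[-30, 0, 0, 0], [-30, 0, 0, 0], [0, 20, -40, 0], [0, 0, -40, 0], [0, 0, -40, 0], [0, 0, 0, 0]], "grip": 50}}

```text
clock: 5.3
position: [564.7, -98.9, 85.9]
ee_rot: [-0.488, 0.511, 0.488, 0.511]
contact_force: [0.5, 1.0, -0.9]
gripper_width: 50.4
```

Run:
```python
from h import *
st()
z=lambda a,x,y:cv2.resize(a[y:y+60,x:x+78],None,fx=5,fy=5,interpolation=cv2.INTER_CUBIC)
a0=cv2.imread('pics/side0.png');b0=cv2.imread('pics/top0.png')
a=arm.get_image('side')[:,:,::-1].copy();b=arm.get_image('top')[:,:,::-1].copy()
cv2.imwrite('pics/side3.png',a);cv2.imwrite('pics/top3.png',b)
im=np.vstack([np.hstack([z(a0,240,185),z(b0,215,165)]),np.hstack([z(a,240,185),z(b,215,165)])])
cv2.imwrite('pics/cap3.png',cv2.convertScaleAbs(im,alpha=1.7))
```

```text
t 5.3 p [564.7 -98.9  85.9] yaw 177.35 tilt [ 0.0002 -0.0005] F [ 0.5  1.  -0.9] w 50.4
```

View pics/cap3.png

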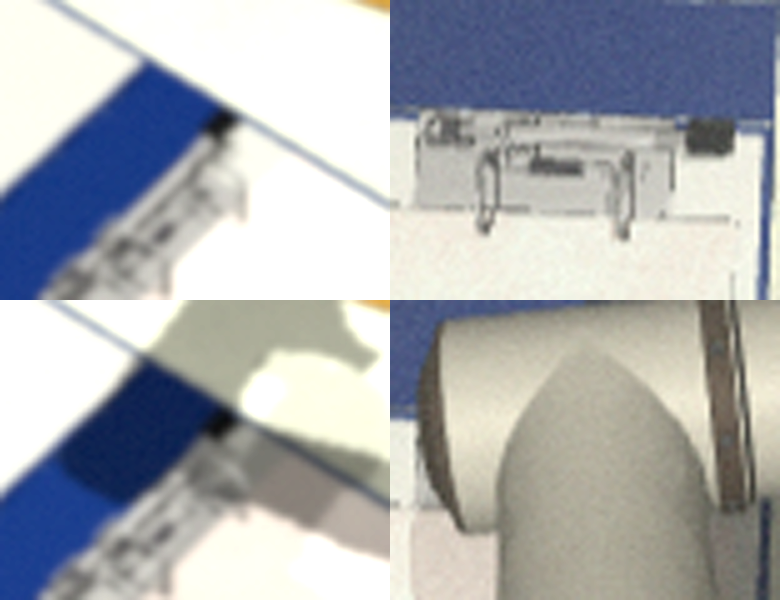

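The cap hasn't moved: it is at side (283.2,209.6) and top (278.6,191.6), which matches (588,22,32). So the question is where the fingertips really are. I'll mark the predicted TCP on the side picture.

Run:
```python
from h import *
a=cv2.imread('pics/side3.png'); s=cv2.imread('pics/s2.png')
p=np.array([564.7,-98.9,85.9]); M=R.from_quat(arm.read_state()['ee_rot']).as_matrix()
def mk(a,pts,x,y,w,h,f):
    c=cv2.convertScaleAbs(cv2.resize(a[y:y+h,x:x+w],None,fx=f,fy=f,interpolation=cv2.INTER_CUBIC),alpha=1.7)
    for q,col in pts:
        u=(proj('side',q)[0]-[x,y]+.5)*f
        cv2.circle(c,tuple(int(v) for v in u),4,col,1)
    return c
P1=[(p,(0,0,255)),(p-19*M[:,0],(0,255,0)),(p-73*M[:,0],(255,0,0)),(p+25*M[:,1],(0,255,255)),(p-25*M[:,1],(0,255,255))]
q=np.array([589,22.5,17.3]); P2=[(q,(0,0,255)),(q+[0,0,19],(0,255,0)),(q+[0,0,73],(255,0,0))]
u=proj('side',p)[0]; print(u)
cv2.imwrite('pics/chk.png',np.hstack([mk(a,P1,int(u[0])-40,int(u[1])-60,80,100,5),mk(s,P2,243,150,80,100,5)]))
```

```text
[309.61329544 180.21550313]
```

View pics/chk.png

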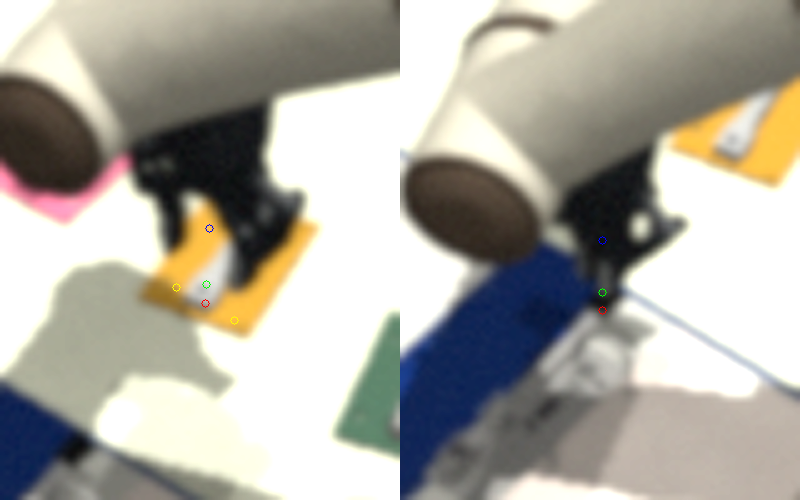

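In the picture the fingertips end about 30 px (roughly 30 mm) above the predicted TCP mark at (206,303). The reported height looks wrong, so I'll touch down on bare table here to measure the offset.

Request:
{"fn": "drive_tool", "kwargs": {"motion": [[25, 0, 0, 0], [25, 0, 0, 0], [20, 0, 0, 0], [8, 0, 0, 0], [4, 0, 0, 0], [0, 0, 0, 0]], "grip": 0}}

```text
clock: 5.9
position: [565.8, -93.2, 2.9]
ee_rot: [-0.49, 0.51, 0.49, 0.509]
contact_force: [0.4, 0.1, 0.2]
gripper_width: -0.0
```

Request:
{"fn": "drive_tool", "kwargs": {"motion": [[1.5, 0, 0, 0], [1.5, 0, 0, 0], [1.5, 0, 0, 0], [0, 0, 0, 0]]}}

```text
clock: 6.23
position: [566.0, -93.8, -0.7]
ee_rot: [-0.49, 0.51, 0.49, 0.51]
contact_force: [-0.1, -0.6, -0.1]
gripper_width: 0.1
```

Run:
```python
from h import *
s=st(); a=arm.get_image('side')[:,:,::-1].copy(); p=s['position']
u=proj('side',p)[0]; x,y=int(u[0])-35,int(u[1])-50
c=cv2.convertScaleAbs(cv2.resize(a[y:y+80,x:x+70],None,fx=6,fy=6,interpolation=cv2.INTER_CUBIC),alpha=1.7)
for q,col in((p,(0,0,255)),(p*[1,1,0],(255,0,0)),(p+[0,0,30],(0,255,0))):
    v=(proj('side',q)[0]-[x,y]+.5)*6; cv2.circle(c,(int(v[0]),int(v[1])),4,col,1)
cv2.imwrite('pics/chk2.png',c); print(proj('side',[0,0,0]))
```

```text
t 6.23 p [566.  -93.8  -0.7] yaw 177.67 tilt [0.001  0.0002] F [-0.1 -0.6 -0.1] w 0.1
[[442.92110373 298.76373349]]
```

View pics/chk2.png

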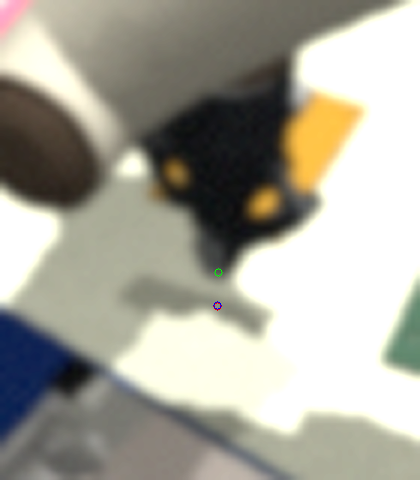

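The fingertip ends at the +30 mm mark (218,272), and there was no contact at reported z = -0.7. So true tip height is about reported + 30, and x and y fit. I'll confirm by touching the table.

Request:
{"fn": "drive_tool", "kwargs": {"motion": [[10, 0, 0, 0], [8, 0, 0, 0], [3, 0, 0, 0], [0, 0, 0, 0]]}}

```text
clock: 6.62
position: [564.4, -94.0, -23.8]
ee_rot: [-0.489, 0.511, 0.49, 0.509]
contact_force: [-1.0, 0.2, -0.7]
gripper_width: 0.0
```

Request:
{"fn": "drive_tool", "kwargs": {"motion": [[1.5, 0, 0, 0], [1.5, 0, 0, 0], [1.5, 0, 0, 0], [0, 0, 0, 0]]}}

```text
clock: 6.95
position: [565.6, -93.9, -26.9]
ee_rot: [-0.49, 0.51, 0.49, 0.51]
contact_force: [-0.0, -0.3, -0.1]
gripper_width: 0.1
```

Request:
{"fn": "drive_tool", "kwargs": {"motion": [[1, 0, 0, 0], [1, 0, 0, 0], [0, 0, 0, 0]]}}

```text
clock: 7.2
position: [565.6, -93.9, -28.8]
ee_rot: [-0.49, 0.51, 0.49, 0.51]
contact_force: [-0.1, -0.5, 0.3]
gripper_width: 0.3
```

Request:
{"fn": "drive_tool", "kwargs": {"motion": [[1, 0, 0, 0], [1, 0, 0, 0], [0, 0, 0, 0]]}}

```text
clock: 7.45
position: [565.5, -93.9, -30.9]
ee_rot: [-0.49, 0.51, 0.49, 0.51]
contact_force: [0.2, -0.2, -0.2]
gripper_width: 0.3
```

Request:
{"fn": "drive_tool", "kwargs": {"motion": [[1, 0, 0, 0], [1, 0, 0, 0], [0, 0, 0, 0]]}}

```text
clock: 7.7
position: [565.8, -93.9, -31.9]
ee_rot: [-0.49, 0.51, 0.49, 0.51]
contact_force: [-1.4, 1.4, 5.6]
gripper_width: 0.4
```

Contact came at reported -31.8 (5.6 N), so true z = reported + 31.7. I'll go back to the cap with that correction.

Request:
{"fn": "drive_tool", "kwargs": {"motion": [[-35, 0, 0, 0], [-35, 0, 0, 0], [0, -5.8, 39, 0], [0, -5.8, 39, 0], [0, -6, 39, 0], [25, 0, 0, 0], [20, 0, 0, 0], [8, 0, 0, 0], [3, 0, 0, 0], [0, 0, 0, 0]], "grip": 50}}

```text
clock: 8.53
position: [587.7, 21.8, -19.2]
ee_rot: [-0.49, 0.511, 0.49, 0.51]
contact_force: [0.5, 0.4, 0.2]
gripper_width: 49.8
```

```bash
python3 -c "
from h import *
st((588,22.5,-18))"
```

```text
t 8.53 p [587.7  21.8 -19.2] yaw 177.66 tilt [-0.0014 -0.0006] F [0.5 0.4 0.2] w 49.8
tool delta [-1.2 -0.3  0.7]
```

Request:
{"fn": "drive_tool", "kwargs": {"motion": [[0, 0, 0, 0], [0, 0, 0, 0], [0, 0, 0, 0], [0, 0, 0, 0], [0, 0, 0, 0]], "grip": 8}}

```text
clock: 8.95
position: [586.0, 22.0, -17.6]
ee_rot: [-0.489, 0.511, 0.49, 0.509]
contact_force: [-6.0, 1.7, 5.4]
gripper_width: 16.6
```

The cap is gripped (16.6 mm). Now I'll lift along the arc.

Request:
{"fn": "drive_tool", "kwargs": {"motion": [[-5.5, 0, 0.8, 0], [-5.6, 0, 1.1, 0], [-5.4, 0, 1.5, 0], [-5.4, 0, 1.6, 0], [-5.3, 0, 2, 0], [-5.3, 0, 2.1, 0]]}}

```text
clock: 9.45
position: [586.2, 31.3, 13.4]
ee_rot: [-0.489, 0.512, 0.491, 0.509]
contact_force: [-4.1, 2.1, -7.6]
gripper_width: 16.8
```

Request:
{"fn": "drive_tool", "kwargs": {"motion": [[-10, 0, 5.1, 0], [-9.5, 0, 6.2, 0], [-8.8, 0, 7, 0], [-8.1, 0, 7.9, 0], [-7.2, 0, 8.7, 0], [-6.3, 0, 9.3, 0], [-5.4, 0, 9.9, 0], [-4.4, 0, 10.4, 0], [-3.3, 0, 10.8, 0], [-2, 0, 8, 0]]}}

```text
clock: 10.28
position: [590.2, 116.7, 80.6]
ee_rot: [-0.489, 0.51, 0.491, 0.51]
contact_force: [-9.2, 4.4, -2.9]
gripper_width: 16.4
```

Request:
{"fn": "drive_tool", "kwargs": {"motion": [[-1, 0, 8, 0], [0, 0, 1, 0], [0, 0, 0, 0]]}}

```text
clock: 10.53
position: [590.7, 126.2, 81.7]
ee_rot: [-0.489, 0.51, 0.491, 0.51]
contact_force: [-10.4, 7.1, -0.5]
gripper_width: 16.7
```

```bash
python3 -c "
from h import *
st()"
```

```text
t 10.53 p [590.7 126.2  81.7] yaw 177.75 tilt [-0.0011  0.002 ] F [-10.4   7.1  -0.5] w 16.7
```

The lever followed to the up position: the cap is at y=126, against an expected ~124. I'll release, rise and go to the board, turning 11° on the way.

Request:
{"fn": "drive_tool", "kwargs": {"motion": [[0, 0, 0, 0], [0, 0, 0, 0], [0, 0, 0, 0], [-20, 0, 0, 0], [-25, 0, 0, 0], [-25, 0, 0, 0], [0, 0, 0, -5.5], [0, 0, 0, -5.6]], "grip": 50}}

```text
clock: 11.2
position: [595.3, 124.3, 154.2]
ee_rot: [0.54, -0.456, -0.536, -0.462]
contact_force: [-1.0, -0.4, -1.4]
gripper_width: 49.9
```

Request:
{"fn": "drive_tool", "kwargs": {"motion": [[0, 2.5, -34, 0], [0, 2.5, -34, 0], [0, 2.5, -34, 0], [0, 2.5, -34, 0], [0, 2.5, -34, 0], [0, 2.5, -34, 0], [0, 2.5, -34, 0], [0, 2.5, -34, 0], [0, 2.5, -34, 0], [0, 2.5, -32, 0]]}}

```text
clock: 12.03
position: [620.6, -217.1, 151.9]
ee_rot: [0.538, -0.46, -0.535, -0.461]
contact_force: [0.0, 0.3, 0.8]
gripper_width: 50.2
```

Request:
{"fn": "drive_tool", "kwargs": {"motion": [[30, 0, 0, 0], [35, 0, 0, 0], [30, 0, 0, 0], [10, 0, 0, 0], [0, 0, 0, 0], [0, 0, 0, 0]]}}

```text
clock: 12.53
position: [620.6, -214.9, 46.4]
ee_rot: [0.538, -0.46, -0.536, -0.46]
contact_force: [-0.5, 1.2, 1.1]
gripper_width: 49.7
```

Run:
```python
from h import *
st((617.7,-211.7,-25.5))
b=arm.get_image('top')[:,:,::-1].copy();a=arm.get_image('side')[:,:,::-1].copy()
cv2.imwrite('pics/top4.png',b);cv2.imwrite('pics/side4.png',a)
z=lambda a,x,y:cv2.resize(a[y:y+75,x:x+80],None,fx=5,fy=5,interpolation=cv2.INTER_CUBIC)
im=np.hstack([z(b,213,155),z(a,225,180)])
cv2.imwrite('pics/v10.png',cv2.convertScaleAbs(im,alpha=1.6))
```

```text
t 12.53 p [ 620.6 -214.9   46.4] yaw 188.82 tilt [ 0.0029 -0.0015] F [-0.5  1.2  1.1] w 49.7
tool delta [71.9  2.6  3.7]
```

View pics/v10.png

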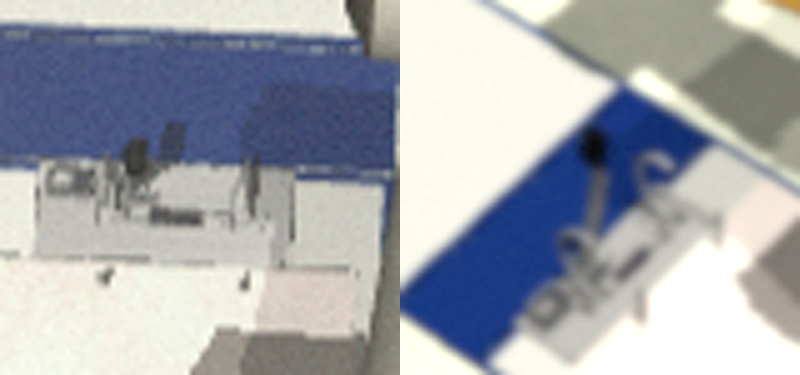

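The picture shows the lever up (cap at left crop (135,155)) and both rings swung open. The free posts are at left crop (107,275) and (245,280). I'll locate the posts from the blobs, and grasp the board meanwhile.

Run:
```python
from h import *
from scipy.optimize import least_squares
b=cv2.cvtColor(cv2.imread('pics/top4.png'),cv2.COLOR_BGR2GRAY).astype(float)
U=[]
for cx,cy in((107,276),(245,281)):
    x0,y0=int(213+cx/5)-4,int(155+cy/5)-3
    w=b[y0:y0+7,x0:x0+9]; print(w.astype(int))
    d=np.clip(np.median(w)-12-w,0,None); yy,xx=np.mgrid[y0:y0+7,x0:x0+9]
    U.append([(d*xx).sum()/d.sum(),(d*yy).sum()/d.sum()])
print(np.array(U)); th=np.radians(-2.3); uy=np.array([-np.sin(th),np.cos(th)])
def f(m): return np.ravel([proj('top',[*(m+k*uy),37.5])[0]-u for k,u in((40,U[0]),(-40,U[1]))])
r=least_squares(f,[530,110]); print('post mid',r.x,r.fun)
for k in(40,-40): print('base/tip px',proj('top',[[*(r.x+k*uy),20],[*(r.x+k*uy),55]]).round(1).tolist())
```

```text
[[139 129 128 127 124 125 125 127 115]
 [146 149 148 147 120 118 148 150 140]
 [148 148 128 116  85  94 149 151 149]
 [148 149 116  87  67 133 148 149 148]
 [148 147 129 105  88 151 150 151 152]
 [149 148 143 134 132 150 151 153 150]
 [148 147 149 151 148 151 149 151 153]]
[[140 141 143 143 132 134 132 132 123]
 [150 149 149 148 109 144 147 144 127]
 [149 152 145 130  94 149 151 151 132]
 [152 150 141  85  82 150 150 150 132]
 [150 150 135  83  87 148 149 149 131]
 [149 150 144 132 134 150 150 139 133]
 [148 150 150 150 154 151 150 135 132]]
[[233.97689076 209.25420168]
 [261.95454545 210.86363636]]
post mid [534.77921204 110.80398372] [ 0.06126417  0.17989396 -0.06116607 -0.17923781]
base/tip px [[234.8, 209.9], [233.3, 208.9]]
base/tip px [[262.2, 211.2], [261.6, 210.2]]
```

Request:
{"fn": "drive_tool", "kwargs": {"motion": [[35, 1.3, 2, 0], [20, 1.3, 1.7, 0], [10, 0, 0, 0], [4, 0, 0, 0], [0, 0, 0, 0]]}}

```text
clock: 13.05
position: [616.8, -211.1, -23.4]
ee_rot: [0.537, -0.46, -0.536, -0.46]
contact_force: [-0.1, 0.2, 0.4]
gripper_width: 49.7
```

```bash
python3 -c "
from h import *
st((617.7,-211.7,-25.5))"
```

```text
t 13.05 p [ 616.8 -211.1  -23.4] yaw 188.82 tilt [ 0.0013 -0.0006] F [-0.1  0.2  0.4] w 49.7
tool delta [ 2.1 -0.8 -0.7]
```

The post midpoint by vision is about (530–535, 110.8). The cap pinch gives x about 532 in the robot's own frame, so I'll start the search at (532, 110.8). Now the grasp.

Request:
{"fn": "drive_tool", "kwargs": {"motion": [[2, -0.8, -0.5, 0], [0, 0, 0, 0], [0, 0, 0, 0]]}}

```text
clock: 13.3
position: [617.8, -211.6, -24.8]
ee_rot: [0.538, -0.46, -0.536, -0.461]
contact_force: [-1.1, -0.6, -0.5]
gripper_width: 50.3
```

Request:
{"fn": "drive_tool", "kwargs": {"motion": [[0, 0, 0, 0], [0, 0, 0, 0], [0, 0, 0, 0], [0, 0, 0, 0], [0, 0, 0, 0]], "grip": 4}}

```text
clock: 13.72
position: [616.9, -211.4, -25.6]
ee_rot: [0.537, -0.46, -0.537, -0.46]
contact_force: [-1.4, 1.2, 4.1]
gripper_width: 10.4
```

```bash
python3 -c "
from h import *
st()"
```

```text
t 13.72 p [ 616.9 -211.4  -25.6] yaw 188.79 tilt [ 0.0005 -0.0002] F [-1.4  1.2  4.1] w 10.4
```

The bar is gripped (10.4 mm; the reading runs about 1.5–2 mm low, as it did on the cap). Next I'll lift, turn back, carry x first and then y.

Request:
{"fn": "drive_tool", "kwargs": {"motion": [[-5, 0, 0, 0], [-15, 0, 0, 0], [-25, 0, 0, 0], [-30, 0, 0, 0], [-25, 0, 0, 3], [-10, 0, 0, 4.1], [0, 0, 0, 4], [0, 0, 0, 0]]}}

```text
clock: 14.38
position: [616.8, -211.2, 84.7]
ee_rot: [-0.49, 0.51, 0.489, 0.511]
contact_force: [0.1, 0.2, -3.0]
gripper_width: 10.7
```

Request:
{"fn": "drive_tool", "kwargs": {"motion": [[0, 15, 10, 0], [0, 26, 24, 0], [0, 26, 26, 0], [0, 26, 26, 0], [0, 25, 26, 0], [0, 13, 30, 0], [0, 0, 32, 0], [0, 0, 32, 0], [0, 0, 32, 0], [0, 0, 32, 0]]}}

```text
clock: 15.22
position: [495.8, 65.0, 83.3]
ee_rot: [-0.49, 0.51, 0.49, 0.509]
contact_force: [0.3, -0.0, -1.2]
gripper_width: 10.1
```

Request:
{"fn": "drive_tool", "kwargs": {"motion": [[0, 0, 27, 0], [0, 0, 15, 0], [0, 0, 6, 0], [0, 0, 0, 0], [0, 0, 0, 0], [0, 0, 0, 0]]}}

```text
clock: 15.72
position: [498.1, 110.6, 83.4]
ee_rot: [-0.489, 0.511, 0.49, 0.51]
contact_force: [-0.0, -0.6, -1.9]
gripper_width: 10.5
```

```bash
python3 -c "
from h import *
st((499,112.5,85))"
```

```text
t 15.72 p [498.1 110.6  83.4] yaw 177.64 tilt [-0.0013 -0.0006] F [-0.  -0.6 -1.9] w 10.5
tool delta [-1.6 -0.8  2. ]
```

Request:
{"fn": "drive_tool", "kwargs": {"motion": [[20, -0.8, 2, 0], [18, 0, 0, 0], [8, 0, 0, 0], [2, 0, 0, 0], [0, 0, 0, 0], [0, 0, 0, 0]]}}

```text
clock: 16.22
position: [500.2, 113.5, 36.5]
ee_rot: [-0.49, 0.51, 0.49, 0.51]
contact_force: [0.0, -0.7, -1.7]
gripper_width: 10.6
```

Request:
{"fn": "drive_tool", "kwargs": {"motion": [[1, 0, 0, 0], [1, 0, 0, 0], [1, 0, 0, 0], [1, 0, 0, 0], [0, 0, 0, 0]]}}

```text
clock: 16.63
position: [499.5, 113.7, 31.8]
ee_rot: [-0.49, 0.51, 0.49, 0.51]
contact_force: [0.4, 0.0, -1.8]
gripper_width: 10.3
```

Request:
{"fn": "drive_tool", "kwargs": {"motion": [[1, 0, 0, 0], [1, 0, 0, 0], [0, 0, 0, 0]]}}

```text
clock: 16.88
position: [499.4, 113.6, 29.6]
ee_rot: [-0.49, 0.51, 0.49, 0.51]
contact_force: [-0.6, -0.8, -1.7]
gripper_width: 10.2
```

Request:
{"fn": "drive_tool", "kwargs": {"motion": [[0, 0, -1, 0], [1, 0, 0, 0], [1, 0, 0, 0], [0, 0, 0, 0], [0, 0, 0, 0]]}}

```text
clock: 17.3
position: [499.7, 112.7, 28.5]
ee_rot: [-0.49, 0.51, 0.49, 0.51]
contact_force: [-1.7, 0.1, 3.7]
gripper_width: 10.7
```

Request:
{"fn": "drive_tool", "kwargs": {"motion": [[1, 0, 0, 0], [1, 0, 0, 0], [0, 0, 0, 0], [0, 0, 0, 0]]}}

```text
clock: 17.63
position: [499.7, 112.6, 27.4]
ee_rot: [-0.49, 0.51, 0.49, 0.51]
contact_force: [-4.9, -0.4, 12.7]
gripper_width: 10.5
```

```bash
python3 -c "
from h import *
s=st((499,112.5,20)); print(s['wrist_torque'])"
```

```text
t 17.63 p [499.7 112.6  27.4] yaw 177.72 tilt [ 0.0008 -0.0001] F [-4.9 -0.4 12.7] w 10.5
tool delta [ 7.4  0.7 -0.2]
[-0.21205189  1.17258982  0.00827266]
```

There is contact at the post tips (reported z about 28.7, underside at about 54). The board is pushed towards -x. I'll ease off and search gently that way.

Request:
{"fn": "drive_tool", "kwargs": {"motion": [[-1.3, 0, 0, 0], [0, 0.5, 0, 0], [0, 0.5, 0, 0], [0, 0, 0, 0]]}}

```text
clock: 17.97
position: [499.5, 112.8, 28.1]
ee_rot: [-0.49, 0.509, 0.489, 0.511]
contact_force: [-1.2, -1.9, 5.4]
gripper_width: 9.9
```

Request:
{"fn": "drive_tool", "kwargs": {"motion": [[0, 0.5, 0, 0], [0, 0.5, 0, 0], [0, 0, 0, 0]]}}

```text
clock: 18.22
position: [499.3, 113.0, 28.1]
ee_rot: [-0.491, 0.509, 0.489, 0.511]
contact_force: [2.1, -2.7, 6.2]
gripper_width: 10.5
```

```bash
python3 -c "
from h import *
s=st((499,112.5,20)); print(s['wrist_torque'])"
```

```text
t 18.22 p [499.3 113.   28.1] yaw 177.71 tilt [0.0037 0.0009] F [ 2.1 -2.7  6.2] w 10.5
tool delta [ 8.1  0.3 -0.5]
[-0.86651424 -0.85005594 -0.03984348]
```

Friction sticks here, so sliding tells me little. I'll feel the posts' x with the board's front edge instead: back off in -x, go below tip height, and advance slowly.

Request:
{"fn": "drive_tool", "kwargs": {"motion": [[-4, 0, 0, 0], [0, 9, 0, 0], [0, 9, 0, 0], [8, 0, 0, 0], [8, 0, 0, 0], [0, 0, 0, 0], [0, 0, 0, 0]]}}

```text
clock: 18.8
position: [478.9, 113.2, 14.0]
ee_rot: [-0.49, 0.511, 0.49, 0.509]
contact_force: [-0.1, -0.1, -2.2]
gripper_width: 10.2
```

Request:
{"fn": "drive_tool", "kwargs": {"motion": [[0, -1, 0, 0], [0, -1, 0, 0], [0, -1, 0, 0], [0, 0, 0, 0]]}}

```text
clock: 19.13
position: [483.2, 113.5, 15.3]
ee_rot: [-0.49, 0.51, 0.49, 0.51]
contact_force: [0.5, -0.3, -1.6]
gripper_width: 10.5
```

Request:
{"fn": "drive_tool", "kwargs": {"motion": [[0, -0.7, 0, 0], [0, -0.7, 0, 0], [0, 0, 0, 0]]}}

```text
clock: 19.38
position: [484.0, 113.2, 15.2]
ee_rot: [-0.49, 0.51, 0.49, 0.51]
contact_force: [0.2, 1.0, -1.1]
gripper_width: 10.5
```

Request:
{"fn": "drive_tool", "kwargs": {"motion": [[0, -0.5, 0, 0], [0, -0.5, 0, 0], [0, 0, 0, 0], [0, 0, 0, 0]]}}

```text
clock: 19.72
position: [484.2, 113.1, 15.0]
ee_rot: [-0.489, 0.511, 0.49, 0.51]
contact_force: [-4.0, 2.6, 0.5]
gripper_width: 10.6
```

Request:
{"fn": "drive_tool", "kwargs": {"motion": [[0, -0.5, 0, 0], [0, -0.5, 0, 0], [0, 0, 0, 0], [0, 0, 0, 0]]}}

```text
clock: 20.05
position: [484.3, 112.9, 14.8]
ee_rot: [-0.489, 0.511, 0.49, 0.509]
contact_force: [-6.1, 2.4, 1.1]
gripper_width: 10.5
```

Request:
{"fn": "drive_tool", "kwargs": {"motion": [[0, -0.5, 0, 0], [0, -0.5, 0, 0], [0, 0, 0, 0], [0, 0, 0, 0]]}}

```text
clock: 20.38
position: [484.4, 112.8, 14.7]
ee_rot: [-0.489, 0.512, 0.49, 0.509]
contact_force: [-8.9, 4.2, 2.7]
gripper_width: 10.5
```

```bash
python3 -c "
from h import *
s=st(); print(s['wrist_torque'])"
```

```text
t 20.38 p [484.4 112.8  14.7] yaw 177.65 tilt [-0.0048 -0.0012] F [-8.9  4.2  2.7] w 10.5
[1.21574166 2.45656874 0.02322123]
```

The front edge touched the posts at x = 484.2. The holes should therefore be over the posts at tool x = 484.2 + 14.25, about 498.4. I'll go above that point and probe in y.

Request:
{"fn": "drive_tool", "kwargs": {"motion": [[0, 6, 0, 0], [-10, 0, 0, 0], [-9, 0, 0, 0], [0, -9, 0, 0], [0, -8.5, 0, 0], [0, 0, 0, 0], [0, 0, 0, 0]]}}

```text
clock: 20.97
position: [499.2, 112.6, 33.6]
ee_rot: [-0.489, 0.51, 0.49, 0.51]
contact_force: [-0.8, -0.6, -1.8]
gripper_width: 10.6
```

```bash
python3 -c "
from h import *
s=st((498.4,112.5,28))"
```

```text
t 20.97 p [499.2 112.6  33.6] yaw 177.62 tilt [-0.0001 -0.    ] F [-0.8 -0.6 -1.8] w 10.6
tool delta [ 5.6  0.8 -0.1]
```

Request:
{"fn": "drive_tool", "kwargs": {"motion": [[2, 0.8, 0, 0], [2, 0, 0, 0], [1, 0, 0, 0], [1, 0, 0, 0], [0.5, 0, 0, 0], [0, 0, 0, 0], [0, 0, 0, 0]]}}

```text
clock: 21.55
position: [497.3, 112.5, 28.3]
ee_rot: [-0.49, 0.51, 0.49, 0.51]
contact_force: [-2.7, -1.3, 5.2]
gripper_width: 10.2
```

```bash
python3 -c "
from h import *
s=st((498.4,112.5,28)); print(s['wrist_torque'])"
```

```text
t 21.55 p [497.3 112.5  28.3] yaw 177.7 tilt [-0.0004 -0.0005] F [-2.7 -1.3  5.2] w 10.2
tool delta [ 0.3 -1.1  0. ]
[-0.19633304  0.63071009 -0.00201349]
```

Request:
{"fn": "drive_tool", "kwargs": {"motion": [[-2.5, 0, 0, 0], [0, -1.1, 0, 0], [1.5, 0, 0, 0], [1, 0, 0, 0], [0, 0, 0, 0], [0, 0, 0, 0]]}}

```text
clock: 22.05
position: [499.4, 113.0, 28.2]
ee_rot: [-0.49, 0.51, 0.49, 0.51]
contact_force: [-1.9, 0.7, 5.0]
gripper_width: 10.2
```

Request:
{"fn": "drive_tool", "kwargs": {"motion": [[-2.5, 0, 0, 0], [0, 0, -1.3, 0], [1.5, 0, 0, 0], [1, 0, 0, 0], [0, 0, 0, 0], [0, 0, 0, 0]]}}

```text
clock: 22.55
position: [498.6, 111.2, 28.3]
ee_rot: [-0.49, 0.51, 0.49, 0.51]
contact_force: [-3.4, -0.7, 6.7]
gripper_width: 10.1
```

Request:
{"fn": "drive_tool", "kwargs": {"motion": [[-2.5, 0, 0, 0], [0, 0, 2.6, 0], [1.5, 0, 0, 0], [1, 0, 0, 0], [0, 0, 0, 0], [0, 0, 0, 0]]}}

```text
clock: 23.05
position: [498.5, 113.8, 27.1]
ee_rot: [-0.49, 0.51, 0.49, 0.51]
contact_force: [-0.1, 0.0, -1.1]
gripper_width: 10.5
```

The third probe dropped in at (498.5, 113.8), with no contact force and z at 27.1. I'll lower gently and watch the forces.

Request:
{"fn": "drive_tool", "kwargs": {"motion": [[1.5, 0, 0, 0], [1.5, 0, 0, 0], [1.5, 0, 0, 0], [0, 0, 0, 0], [0, 0, 0, 0]]}}

```text
clock: 23.47
position: [498.7, 113.9, 22.9]
ee_rot: [-0.49, 0.51, 0.49, 0.51]
contact_force: [-0.2, 0.2, -3.0]
gripper_width: 10.3
```

Request:
{"fn": "drive_tool", "kwargs": {"motion": [[1.5, 0, 0, 0], [1.5, 0, 0, 0], [1.5, 0, 0, 0], [0, 0, 0, 0], [0, 0, 0, 0]]}}

```text
clock: 23.88
position: [498.7, 113.9, 18.5]
ee_rot: [-0.49, 0.51, 0.49, 0.51]
contact_force: [0.2, -0.9, -2.5]
gripper_width: 10.0
```

```bash
python3 -c "
from h import *
s=st(); print(s['wrist_torque'])"
```

```text
t 23.88 p [498.7 113.9  18.5] yaw 177.68 tilt [-0.0003 -0.0002] F [ 0.2 -0.9 -2.5] w 10.0
[ 0.0534586  -0.02972575 -0.00920959]
```

Request:
{"fn": "drive_tool", "kwargs": {"motion": [[2, 0, 0, 0], [2, 0, 0, 0], [2, 0, 0, 0], [2, 0, 0, 0], [2, 0, 0, 0], [0, 0, 0, 0]]}}

```text
clock: 24.38
position: [498.5, 113.8, 8.1]
ee_rot: [-0.49, 0.51, 0.49, 0.51]
contact_force: [-0.2, 0.2, -2.2]
gripper_width: 10.1
```

Request:
{"fn": "drive_tool", "kwargs": {"motion": [[2, 0, 0, 0], [2, 0, 0, 0], [2, 0, 0, 0], [2, 0, 0, 0], [2, 0, 0, 0], [0, 0, 0, 0]]}}

```text
clock: 24.88
position: [498.5, 113.8, -1.9]
ee_rot: [-0.49, 0.51, 0.49, 0.51]
contact_force: [-0.5, 0.7, -2.4]
gripper_width: 10.6
```

Request:
{"fn": "drive_tool", "kwargs": {"motion": [[1, 0, 0, 0], [1, 0, 0, 0], [0, 0, 0, 0], [0, 0, 0, 0]]}}

```text
clock: 25.22
position: [498.8, 114.0, -3.4]
ee_rot: [-0.49, 0.51, 0.49, 0.51]
contact_force: [-0.0, -0.2, -1.3]
gripper_width: 10.6
```

Request:
{"fn": "drive_tool", "kwargs": {"motion": [[1, 0, 0, 0], [1, 0, 0, 0], [0, 0, 0, 0], [0, 0, 0, 0]]}}

```text
clock: 25.55
position: [498.7, 113.9, -5.5]
ee_rot: [-0.49, 0.51, 0.49, 0.51]
contact_force: [-0.1, -0.6, -1.7]
gripper_width: 10.7
```

Request:
{"fn": "drive_tool", "kwargs": {"motion": [[0.7, 0, 0, 0], [0, 0, 0, 0], [0, 0, 0, 0]]}}

```text
clock: 25.8
position: [498.9, 114.0, -5.7]
ee_rot: [-0.49, 0.51, 0.49, 0.51]
contact_force: [-1.2, 0.1, 4.0]
gripper_width: 10.9
```

The board is seated on the pile at underside 20 mm, as expected. I'll release, rise clear and go above the raised cap.

Request:
{"fn": "drive_tool", "kwargs": {"motion": [[0, 0, 0, 0], [0, 0, 0, 0], [0, 0, 0, 0], [-10, 0, 0, 0], [-30, 0, 0, 0], [-40, 0, 0, 0], [-40, 0, 0, 0], [-40, 0, 0, 0], [-5, 0, 0, 0], [0, 0, 0, 0]], "grip": 32}}

```text
clock: 26.63
position: [500.8, 115.0, 163.2]
ee_rot: [-0.491, 0.507, 0.489, 0.513]
contact_force: [-0.2, -0.4, -0.1]
gripper_width: 32.1
```

Request:
{"fn": "drive_tool", "kwargs": {"motion": [[0, -30, 5, 0], [0, -30, 5, 0], [0, -25, 5, 0], [0, -6, 1, 0], [0, 0, 0, 0], [0, 0, 0, 0]], "grip": 50}}

```text
clock: 27.13
position: [589.1, 125.8, 157.2]
ee_rot: [-0.489, 0.511, 0.49, 0.509]
contact_force: [-1.1, 0.1, 0.3]
gripper_width: 50.2
```

Run:
```python
from h import *
st((590.5,126,82))
b=arm.get_image('top')[:,:,::-1].copy();a=arm.get_image('side')[:,:,::-1].copy()
cv2.imwrite('pics/top5.png',b);cv2.imwrite('pics/side5.png',a)
z=lambda a,x,y:cv2.resize(a[y:y+110,x:x+80],None,fx=5,fy=5,interpolation=cv2.INTER_CUBIC)
cv2.imwrite('pics/v11.png',cv2.convertScaleAbs(np.hstack([z(b,213,155),z(a,235,150)]),alpha=1.6))
```

```text
t 27.13 p [589.1 125.8 157.2] yaw 177.64 tilt [-0.0036 -0.0011] F [-1.1  0.1  0.3] w 50.2
tool delta [75.2 -1.7  0.3]
```

View pics/v11.png

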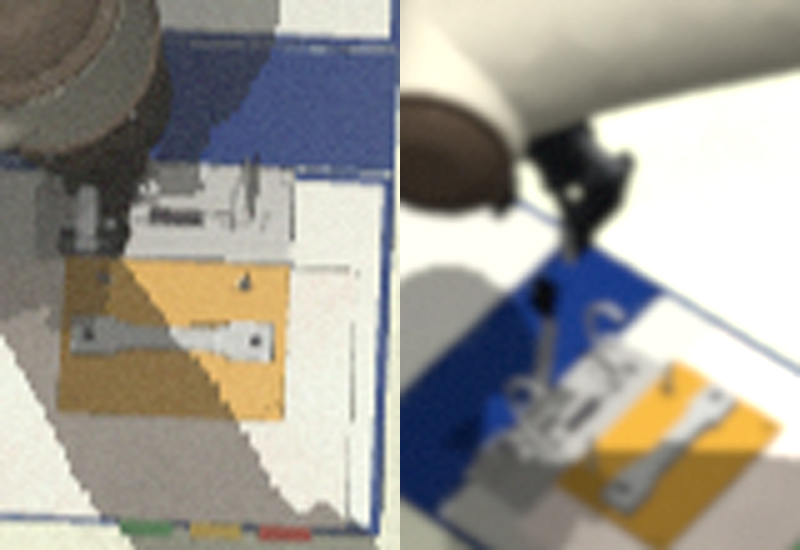

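The board lies flat over both posts (left crop (103,277) and (245,283)), the rings are open, and the cap is at right crop (543,293). I'll check the cap position by ray.

```bash
python3 -c "
from h import *
u=(235+143/5-.4,150+293/5-.4)
for z in(125,130,135): print(z,atz('side',u,z).round(1))
u=(213+135/5-.4,155+155/5-.4); print(atz('top',u,135).round(1))
print(proj('side',[590.5,126,130]))
st((590.5,126,82))"
```

```text
125 [594.5 119.8 125. ]
130 [591.8 123.  130. ]
135 [589.  126.2 135. ]
[591.4 125.  135. ]
[[262.93366575 208.96757652]]
t 27.23 p [588.9 125.9 158.3] yaw 177.68 tilt [-0.0019 -0.0006] F [ 0.2  0.1 -0.1] w 49.7
tool delta [76.3 -1.7  0.2]
```

Request:
{"fn": "drive_tool", "kwargs": {"motion": [[25, -1.7, 0, 0], [25, 0, 0, 0], [15, 0, 0, 0], [8, 0, 0, 0], [3, 0, 0, 0], [0, 0, 0, 0]]}}

```text
clock: 27.73
position: [591.7, 126.1, 83.0]
ee_rot: [-0.49, 0.51, 0.49, 0.51]
contact_force: [1.4, -0.2, -0.4]
gripper_width: 50.3
```

Request:
{"fn": "drive_tool", "kwargs": {"motion": [[0, 0, 0, 0], [0, 0, 0, 0], [0, 0, 0, 0], [0, 0, 0, 0], [0, 0, 0, 0]], "grip": 8}}

```text
clock: 28.15
position: [590.6, 126.5, 84.5]
ee_rot: [-0.489, 0.511, 0.49, 0.51]
contact_force: [-7.3, 2.0, 6.6]
gripper_width: 16.8
```

```bash
python3 -c "
from h import *
st()"
```

```text
t 28.15 p [590.6 126.5  84.5] yaw 177.67 tilt [-0.0021  0.0002] F [-7.3  2.   6.6] w 16.8
```

The cap is pinched (16.8 mm). I'll bring the lever down along the arc at moderate speed.

Request:
{"fn": "drive_tool", "kwargs": {"motion": [[1, 0, -5, 0], [1, 0, -6, 0], [1, 0, -5.7, 0], [1.6, 0, -5.4, 0], [1.7, 0, -5.4, 0], [2.1, 0, -5.2, 0], [2.3, 0, -5.2, 0], [2.6, 0, -5, 0], [2.8, 0, -4.9, 0], [3, 0, -4.7, 0]]}}

```text
clock: 28.98
position: [589.3, 76.0, 68.0]
ee_rot: [-0.49, 0.509, 0.491, 0.511]
contact_force: [-11.6, 6.8, 19.7]
gripper_width: 16.7
```

```bash
python3 -c "
from h import *
st()"
```

```text
t 28.98 p [589.3  76.   68. ] yaw 177.77 tilt [0.0013 0.0029] F [-11.6   6.8  19.7] w 16.7
```

Request:
{"fn": "drive_tool", "kwargs": {"motion": [[3.3, 0, -4.6, 0], [3.5, 0, -4.4, 0], [3.7, 0, -4.3, 0], [4, 0, -4, 0], [4.1, 0, -3.9, 0], [4.4, 0, -3.6, 0], [4.4, 0, -3.4, 0], [4.7, 0, -3.2, 0], [4.8, 0, -3, 0], [4.9, 0, -2.7, 0]]}}

```text
clock: 29.82
position: [587.0, 34.5, 25.2]
ee_rot: [-0.49, 0.511, 0.49, 0.509]
contact_force: [-8.8, -5.0, 12.9]
gripper_width: 17.2
```

Request:
{"fn": "drive_tool", "kwargs": {"motion": [[5.1, 0, -2.4, 0], [5.2, 0, -2.2, 0], [5.4, 0, -1.9, 0], [5.4, 0, -1.7, 0], [5.4, 0, -1.4, 0], [5.5, 0, -1.1, 0], [5.5, 0, -0.8, 0], [0, 0, 0, 0], [0, 0, 0, 0]]}}

```text
clock: 30.57
position: [585.9, 23.0, -15.3]
ee_rot: [-0.489, 0.512, 0.49, 0.509]
contact_force: [-2.5, -7.3, 2.0]
gripper_width: 16.7
```

```bash
python3 -c "
from h import *
st()"
```

```text
t 30.57 p [585.9  23.  -15.3] yaw 177.55 tilt [-0.0043 -0.0018] F [-2.5 -7.3  2. ] w 16.7
```

Near home. I'll press down until it's firm.

Request:
{"fn": "drive_tool", "kwargs": {"motion": [[1, 0, 0, 0], [1, 0, 0, 0], [1, 0, 0, 0], [0, 0, 0, 0]]}}

```text
clock: 30.9
position: [585.8, 22.6, -18.0]
ee_rot: [-0.489, 0.512, 0.49, 0.508]
contact_force: [-2.8, -7.9, 2.9]
gripper_width: 17.0
```

```bash
python3 -c "
from h import *
st()"
```

```text
t 30.9 p [585.8  22.6 -18. ] yaw 177.64 tilt [-0.0046 -0.0025] F [-2.8 -7.9  2.9] w 17.0
```

Request:
{"fn": "drive_tool", "kwargs": {"motion": [[1, 0, 0.5, 0], [1, 0, 0.5, 0], [1, 0, 0.5, 0], [0, 0, 0, 0]]}}

```text
clock: 31.23
position: [585.7, 22.7, -20.9]
ee_rot: [-0.489, 0.512, 0.49, 0.508]
contact_force: [-2.7, -13.2, 3.0]
gripper_width: 17.0
```

Request:
{"fn": "drive_tool", "kwargs": {"motion": [[1, 0, 0, 0], [1, 0, 0, 0], [0, 0, 0, 0]]}}

```text
clock: 31.48
position: [585.9, 22.9, -23.0]
ee_rot: [-0.489, 0.513, 0.489, 0.509]
contact_force: [-2.4, -13.3, 2.8]
gripper_width: 17.1
```

Force stays low while z keeps dropping, so this doesn't tell me enough. I'll release and press from above with closed fingers; at home the cap top should be at reported z of about 4.8.

Request:
{"fn": "drive_tool", "kwargs": {"motion": [[0, 0, 0, 0], [0, 0, 0, 0], [0, 0, 0, 0], [-25, 0, 0, 0], [-30, 0, 0, 0], [0, 0, 0, 0]], "grip": 45}}

```text
clock: 31.98
position: [592.9, 28.3, 37.5]
ee_rot: [-0.493, 0.506, 0.488, 0.513]
contact_force: [-0.6, 0.4, 1.6]
gripper_width: 44.9
```

Request:
{"fn": "drive_tool", "kwargs": {"motion": [[0, 0, 0, 0], [0, 0, 0, 0], [0, 0, 0, 0], [0, 0, 0, 0], [0, 0, 0, 0]], "grip": 0}}

```text
clock: 32.4
position: [587.5, 26.6, 30.5]
ee_rot: [-0.489, 0.511, 0.49, 0.509]
contact_force: [0.1, 0.2, -0.1]
gripper_width: 0.3
```

```bash
python3 -c "
from h import *
st((586.2,22.5,6))"
```

```text
t 32.4 p [587.5  26.6  30.5] yaw 177.68 tilt [-0.0018 -0.0005] F [ 0.1  0.2 -0.1] w 0.3
tool delta [24.5  1.1 -4.2]
```

Request:
{"fn": "drive_tool", "kwargs": {"motion": [[6, 1, -4, 0], [6, 0, 0, 0], [5, 0, 0, 0], [3, 0, 0, 0], [1.5, 0, 0, 0], [0, 0, 0, 0], [0, 0, 0, 0]]}}

```text
clock: 32.98
position: [587.0, 22.8, 9.9]
ee_rot: [-0.49, 0.51, 0.49, 0.51]
contact_force: [0.5, -0.6, -0.3]
gripper_width: -0.3
```

Request:
{"fn": "drive_tool", "kwargs": {"motion": [[1.5, 0, 0, 0], [1.5, 0, 0, 0], [1, 0, 0, 0], [0, 0, 0, 0]]}}

```text
clock: 33.32
position: [586.7, 22.7, 5.8]
ee_rot: [-0.49, 0.51, 0.49, 0.51]
contact_force: [-0.1, -0.1, 0.4]
gripper_width: -0.2
```

Request:
{"fn": "drive_tool", "kwargs": {"motion": [[1, 0, 0, 0], [1, 0, 0, 0], [0, 0, 0, 0], [0, 0, 0, 0]]}}

```text
clock: 33.65
position: [587.1, 22.8, 4.4]
ee_rot: [-0.49, 0.51, 0.49, 0.51]
contact_force: [-0.2, 0.2, 2.4]
gripper_width: -0.1
```

Request:
{"fn": "drive_tool", "kwargs": {"motion": [[1, 0, 0, 0], [1, 0, 0, 0], [0.5, 0, 0, 0], [0, 0, 0, 0], [0, 0, 0, 0]]}}

```text
clock: 34.07
position: [587.4, 22.7, 3.6]
ee_rot: [-0.49, 0.51, 0.49, 0.51]
contact_force: [-4.1, -0.1, 11.7]
gripper_width: 0.1
```

Request:
{"fn": "drive_tool", "kwargs": {"motion": [[-10, 0, 0, 0], [-30, 0, 0, 0], [-40, 0, 0, 0], [-40, 0, 0, 0], [-20, 0, -30, 0], [0, 0, -40, 0], [0, 0, -40, 0], [0, 0, -40, 0], [0, 0, -40, 0], [0, 0, -40, 0]]}}

```text
clock: 34.9
position: [577.1, -208.7, 141.6]
ee_rot: [-0.49, 0.51, 0.49, 0.51]
contact_force: [0.6, 0.7, -0.2]
gripper_width: -0.1
```

Request:
{"fn": "drive_tool", "kwargs": {"motion": [[0, 0, -40, 0], [0, 0, -40, 0], [0, 0, 0, 0], [0, 0, 0, 0], [0, 0, 0, 0]]}}

```text
clock: 35.32
position: [573.9, -287.1, 141.0]
ee_rot: [-0.489, 0.51, 0.49, 0.51]
contact_force: [-0.3, 0.7, -0.3]
gripper_width: 0.0
```

Run:
```python
from h import *
st()
b=arm.get_image('top')[:,:,::-1].copy();a=arm.get_image('side')[:,:,::-1].copy()
cv2.imwrite('pics/top6.png',b);cv2.imwrite('pics/side6.png',a)
z=lambda a,x,y:cv2.resize(a[y:y+110,x:x+80],None,fx=5,fy=5,interpolation=cv2.INTER_CUBIC)
cv2.imwrite('pics/v12.png',cv2.convertScaleAbs(np.hstack([z(b,213,155),z(a,235,170)]),alpha=1.6))
```

```text
t 35.32 p [ 573.9 -287.1  141. ] yaw 177.62 tilt [-0.0007  0.0006] F [-0.3  0.7 -0.3] w 0.0
```

View pics/v12.png

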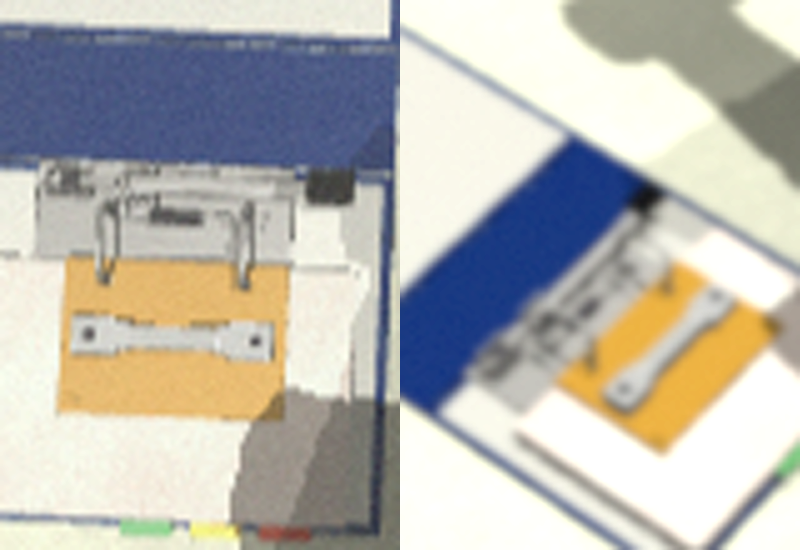

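The last picture shows the board flat with both rings closed on the posts (left crop (103,280) and (243,283)). The cap is back at (330,187), which is top pixel (278.6,192), the same as at the start. Handing in.

```bash
python3 -c "
from bench import arm
print(arm.job_done())"
```

```text
the job is handed in; nothing more can be done
None
```

The tan board with the flat bar is filed: both holes are over the posts, the lever is fully down and the rings are shut. I handed it in at about 35 s of the 72 s allowed, with the arm clear of everything.

- **Height offset:** the first pinch at the lever cap closed on nothing. The reported tool height read about 31.7 mm low, which I measured by touching bare table with a 5.6 N contact. I corrected for that from then on.
- **Lever up:** I pinched the cap and lifted it along its arc, and the rings sprang open.
- **Fitting the board:** the first probes landed on the post tips, with at most about 13 N. I felt the posts' x position with the board's front edge, then tried small shifts in y until the holes dropped over both posts. The board then went down without side force onto the pile, at about the expected 20 mm.
- **Lever down:** the force while pinching the lever down did not show whether it was home. I let go and pressed from above with closed fingers. The cap top met the fingers at about 36 mm and held firm at 11.7 N, which matches the home position (36.5 mm).

**Last checks:** the final pictures show the board flat, both rings closed on the posts, and the cap at its starting pixel. I felt no unexpected contact with the other items, but I did not measure their positions again at the end. Vision placed the posts' x only to within about 5 mm, so their final position came from feel.

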